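# Prime the bench hand pump until its indicator pin pops out

## Task

Charge the little hand pump on the worktop: press its round palm button right down and let it spring back up, over and over, until the thin metal indicator pin standing beside the barrel has popped fully out, then take the hand away. Only push the button: do not lift, tip or shove the pump, do not touch the pin, and leave the jar, the beaker and the vial beside the pump where they stand.

Things in the scene. Friction and masses are not known exactly. Their poses are not given: they have to be found in the camera images.
- pump: hand pump, about 1 kg, loose on rubber feet; grey foot plate 150 (x) x 110 (y) x 18 mm, origin at the centre of its underside. In its frame: thick aluminium barrel 62 mm across (axis x = +25 mm, y = 0; top 106 mm up) under the palm button; thin dark indicator housing 28 mm across (x = -45 mm, y = 0; top 84 mm up) away from the barb, roughly to the robot's left; brass hose barb behind (to x = +86 m
- plunger (a joint): how far the palm button is pressed, m: 0 up, 0.018 fully down (hard stop). Sprung: 5 N to start, about 10 N at the bottom. Going down it moves the pin out, about 3 to 5 mm for a full stroke and less in proportion for a short one; coming up it leaves the pin where it is
- plunger_top (a point): centre of the flat top of the palm button (a black mushroom 44 mm across, its flat top 36 mm across), 150 mm above the worktop when up, 132 mm when pressed; moves with it
- pin (a joint): how far the indicator pin stands out, m: starts at 0 and stays where each stroke leaves it; from somewhere between 0.011 and 0.021 (it differs) it pops by itself to 0.024, fully out (stop). Further strokes do no harm. About 3 to 7 full strokes are needed
- pin_tip (a point): top of the indicator pin, a plain aluminium pin 11 mm across, 86 mm above the worktop when the joint is 0 and 110 mm when fully out. A dark ring round it comes wholly clear of the housing only when it is fully out
- amber_jar: small amber stoppered bottle, 43 mm across, 111 mm tall, loose, beside the pump; origin at the centre of its underside. Bystander
- small_beaker: small glass beaker, 47 mm across, 56 mm tall, loose, beside the pump; origin at the centre of its underside. Bystander
- vial: sample vial with a screw cap, 25 mm across, 58 mm tall, loose, beside the pump; origin at the centre of its underside. Bystander
Not all that is in view belongs to the job. There is more than one size of the pump; the one meant has the size given above.

How it is judged (in metres and radians):
At the end, for the whole second after the job is handed in: the indicator pin stands fully out (at least 22.5 of its 24 mm), the palm button is back up (within 3 mm), and the pump stands flat and still on the worktop within 40 mm of where it was (value of joint pin above 0.0225 m and value of joint plunger below 0.003 m and height (world z) of pump below 0.005 m and angle between pump's own z axis and vertical below 0.05 rad and distance of pump from where it was at the start of the episode below 0.04 m and linear speed of pump below 0.02 m/s); the robot touches nothing.
It fails at once if the pump is lifted off the worktop (over 10 mm) (height (world z) of pump above 0.01 m).
It fails at once if the pump is tipped (over 0.2 rad) (angle between pump's own z axis and vertical above 0.2 rad).
It fails at once if the pump is shoved more than 40 mm away (distance of pump from where it was at the start of the episode above 0.04 m).
It fails at once if the pin is touched by the robot (contact force between any of the fingers, the arm and pin_c0 above 0.5 N).
It fails at once if the jar, the beaker or the vial is moved more than 30 mm (distance of any of amber_jar, small_beaker, vial from where it was at the start of the episode above 0.03 m).
It also fails if it takes over 54 s, if anything falls off the work surface, if the arm or the gripper's body presses on something with over 40 N, if the wrist force passes 120 N, or if a joint passes its speed limit or range.

## Robot

A 7-joint arm with a two-finger parallel gripper is mounted at the origin on a cart in front of the work surface, level with it; the furniture and walls round the work are solid. World frame = base frame: x ahead of the robot, y to its left, z up, the work surface at z = 0. Lengths are in mm, angles in rad, forces in N, time in s.
With the tool pointing down it reaches from about 400 to 900 mm from the base axis. Payload 5.6 kg.
Tool frame: the origin (TCP) lies midway between the tips of the shut fingers; the grasp point (between the pads) lies 19 mm behind it; x points along the fingers, y is the direction in which the jaws open and shut, and the axes are right-handed (so a half turn about x gives the same grasp; the last joint's range is limited). The gripper opens to 92 mm and grips with 3 to 60 N. Pads are 20 mm wide; open, the fingers measure 128 mm over their backs; the gripper's body (75 mm by 189 mm) begins 69 mm behind the grasp point.
Start: joints at [-0.043, 0.468, -0.012, 1.603, 0.006, 1.071, -0.056], TCP at [650.007, -0.044, 214.592] pointing down, gripper open.
Joint ranges: [-2.53, 2.53], [-0.31, 2.02], [-1.57, 1.55], [0.28, 2.44], [-1.29, 4.43], [0.15, 1.84], [-2.92, 2.92]. Speed limits (rad/s): [2.57, 2.57, 3.14, 3.14, 3.14, 3.14, 3.14].

## Interface

Orientations are given as a rotation vector (axis times angle).
In Python, from cell import robot, grip, kin, viewer gives the robot as it stands. Calls block until the motion is done:
- robot.movep(position, orientation): joint-space move of the TCP to a pose.
- robot.servo_line(position, feed=150, rotation=None): straight line of the TCP; rotation=None keeps the orientation; feed is the mean speed in mm/s.
- robot.goto_joints(angles): joint-space move.
- grip(opening, newtons=None): opening from 0.0 (shut) to 1.0 (fully open); newtons is the grip in N (None keeps the last); returns when the fingers have stopped.
- robot.hold(seconds).
- kin.ik(position, orientation): joint angles nearest the present ones, or None.
- robot.observe(): the state.
- viewer.read_camera(name): name is "scene" or "side" or "wrist"; returns the picture (384x512x3 uint8, red, green, blue); there is no depth.
- viewer.camera_info(name): a dict with "camera_matrix" (3x3 intrinsics, pixels), "R" (3x3) and "t" (3): a world point X has camera coordinates R X + t. Camera axes: x right, y down, z forward; pixel columns grow to the right and rows downward; lengths in mm; the calibration is good to about 2 mm. The wrist camera is an equidistant fisheye: a pixel r from the principal point sees the ray r / f radians off the axis. A picture is of the moment at which its call begins: read the wrist's pose just before it. camera_info takes no time and is no camera call; for the wrist camera it gives the pose at the moment of the call.
A pose or a line that the arm cannot do raises robot.IKError and nothing moves.
- robot.job_done(): hands the job in, once; it reports no verdict.
Trained networks look in the newest picture that a camera, given by its name, has taken for a name from the list of things; names that differ only in an ending like _2 or _b are one class to them, and where a whole thing is asked for, a point or a joint stands for the part that bears it (a point fixed in the world has none). Each returns a list of dicts, best first, with "confidence" (0 to 1); they miss things now and then, are a little off and sometimes report something else, mostly with a low value. They report only what shows in the picture. A call takes as long as a camera call. They do not tell look-alikes from the thing itself.
- viewer.silhouettes(name, camera): "mask" (384x512 bool, what is visible of it).
- viewer.pinpoint(name, camera): "at" ([x, y, z] in mm, in the coordinates of the camera as it stood for that picture, good to about 4 mm: a listed point, or the origin of a listed thing).
The state is a dict: "t": time; "joints": joint angles; "joint_velocities": joint speeds; "joint_torque": joint torques, N m; "tcp_pos": TCP position; "tcp_rot": TCP orientation; "contact_force": force on the tool from outside, world axes, zero at the start; "wrist_torque": the same for the moment, N m; "grip_width": opening from 0.0 (shut) to 1.0 (fully open).
Only numpy, scipy, OpenCV 4.12 (cv2) and the standard library are available. Lean on these libraries where they do the work, as an engineer would, in place of code of your own. Each camera call takes 0.05 s, during which the arm holds its last target. There are 200 camera calls.

## Working session

There is one attempt and no reset: what is moved stays moved. The work goes in short steps, each a Python script; the robot and the scene stay as the last script left them, time stands still between calls to the robot, and variables do not carry over. Pictures are saved under pics/ and viewed, about 8 in all and at most 12, crops included, and the job is handed in when it is done.

```bash
mkdir -p pics; cat > h.py <<'E'
from cell import robot, grip, kin, viewer
import numpy as np, cv2
def toworld(p,info): return np.array(info["R"]).T@(np.array(p)-np.array(info["t"]))
def proj(X,info):
    c=np.array(info["R"])@np.array(X)+np.array(info["t"]); p=np.array(info["camera_matrix"])@c; return p[:2]/p[2]
def save(im,n): cv2.imwrite("pics/"+n+".png",im[:,:,::-1])
E
python3 - <<'E'
from h import *
ims=[]
for c in ["scene","side"]:
    i=viewer.camera_info(c); im=viewer.read_camera(c); save(im,c)
    for n in ["pump","plunger_top","pin_tip","amber_jar","small_beaker","vial"]:
        for d in viewer.pinpoint(n,c)[:4]: print(c,n,round(d["confidence"],2),toworld(d["at"],i).round(),)
o=robot.observe();print(o["t"],o["tcp_rot"],o["contact_force"])
E
```

```text
scene pump 0.92 [467. 548.   2.]
scene pump 0.65 [506. 318.   0.]
scene plunger_top 0.68 [510. 289. 156.]
scene plunger_top 0.43 [451. 545. 103.]
scene amber_jar 0.97 [615. 341.  -0.]
scene small_beaker 0.81 [554. 198.  -0.]
scene vial 0.56 [457. 422.  -2.]
side pump 0.84 [501. 318.   3.]
side pump 0.68 [467. 544.  -0.]
side plunger_top 0.8 [509. 289. 147.]
side plunger_top 0.76 [445. 547. 108.]
side amber_jar 0.86 [616. 349.   0.]
side small_beaker 0.45 [546. 195.  -1.]
side vial 0.86 [461. 424.   0.]
side vial 0.54 [548. 196.  -2.]
0.7 [ 1.20922408  1.20913687 -1.20924196] [0.85590677 0.7056447  0.05825455]
```

View pics/scene.png

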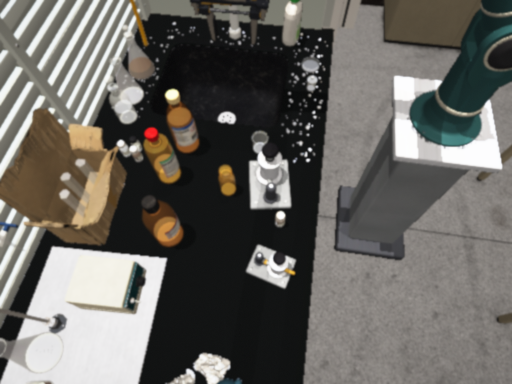

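View pics/side.png

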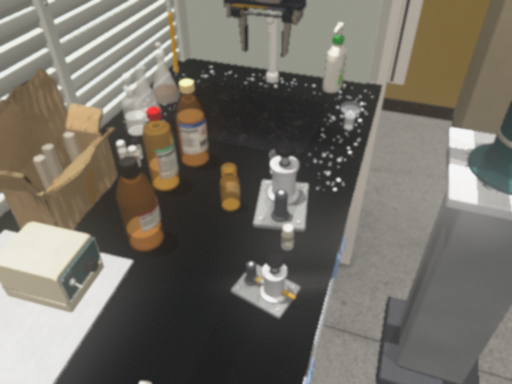

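The scene shows two pumps. The larger one, with its button at about (268,150) in the scene view and (284,162) in the side view, matches the given size. Both cameras put its button near (510, 289, 150). I'll go above it with the fingers shut and take a close look.

```bash
python3 - <<'E'
from h import *
rot=robot.observe()["tcp_rot"]
grip(0.0)
robot.movep([510,289,230],rot)
i=viewer.camera_info("wrist"); im=viewer.read_camera("wrist"); save(im,"w1")
for n in ["pump","plunger_top","pin_tip"]:
    for d in viewer.pinpoint(n,"wrist")[:3]: print(n,round(d["confidence"],2),toworld(d["at"],i).round())
im=viewer.read_camera("side"); u,v=proj([500,320,100],viewer.camera_info("side")).astype(int)
save(cv2.resize(im[v-80:v+80,u-100:u+100],None,fx=4,fy=4,interpolation=cv2.INTER_CUBIC)[:600],"s1")
o=robot.observe();print(o["t"],o["tcp_pos"],o["contact_force"])
E
```

```text
pump 0.76 [502. 319.  -3.]
plunger_top 0.95 [506. 289. 153.]
pin_tip 0.38 [493. 363.  87.]
3.525 [510.74169778 287.89653759 229.86693979] [-0.3033441  -0.63111061 -0.33634079]
```

View pics/w1.png

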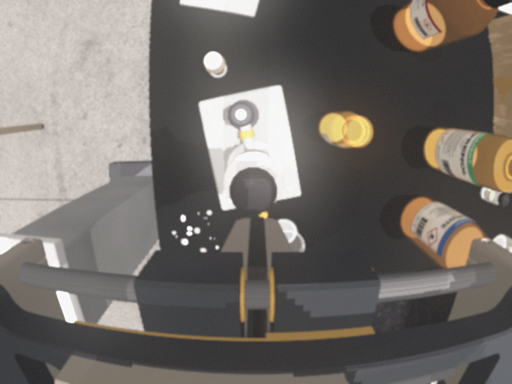

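View pics/s1.png

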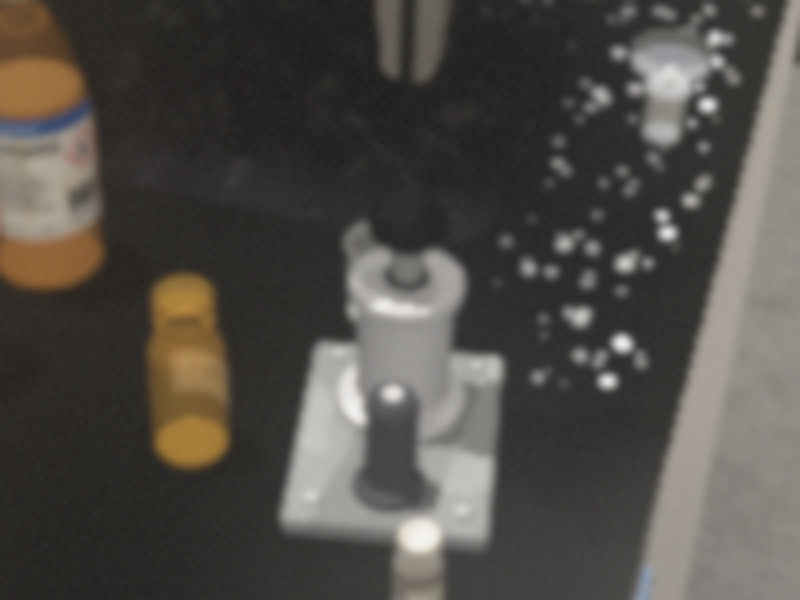

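The wrist view shows the button at (253,188) right ahead of the shut fingertips and the pin at (241,114), well clear. The side crop shows the pin down in its housing. I'll try one careful stroke first.

```bash
cat >> h.py <<'E'
B=[508.5,289]
def crop(n):
    im=viewer.read_camera("side"); u,v=proj([500,320,100],viewer.camera_info("side")).astype(int)
    save(cv2.resize(im[v-60:v+60,u-60:u+60],None,fx=5,fy=5,interpolation=cv2.INTER_CUBIC),n)
E
python3 - <<'E'
from h import *
robot.servo_line(B+[160],100)
for z in (145,138,134,132,131,130):
    robot.servo_line(B+[z],40); o=robot.observe(); print(z,o["tcp_pos"].round(1),o["contact_force"].round(1))
    if o["contact_force"][2]>20: break
robot.hold(.15);o=robot.observe(); print(o["tcp_pos"].round(1),o["contact_force"].round(1))
robot.servo_line(B+[156],60)
robot.hold(.2)
crop("s2"); o=robot.observe(); print(o["t"],o["contact_force"].round(1))
E
```

```text
145 [509.2 289.4 145.6] [0.5 0.  5.5]
138 [509.3 289.4 138.9] [-1.3 -0.2  8.3]
134 [509.2 289.5 135. ] [-0.3 -0.   8.1]
132 [509.3 289.5 133.2] [-1.  -0.1  8.9]
131 [509.2 289.5 132.4] [-1.  -0.9 10. ]
130 [509.3 289.5 132.4] [-3.8 -1.9 16.5]
[509.3 289.5 132.4] [-3.6 -1.8 15.2]
7.2083 [-0.2 -0.5  0.7]
```

View pics/s2.png

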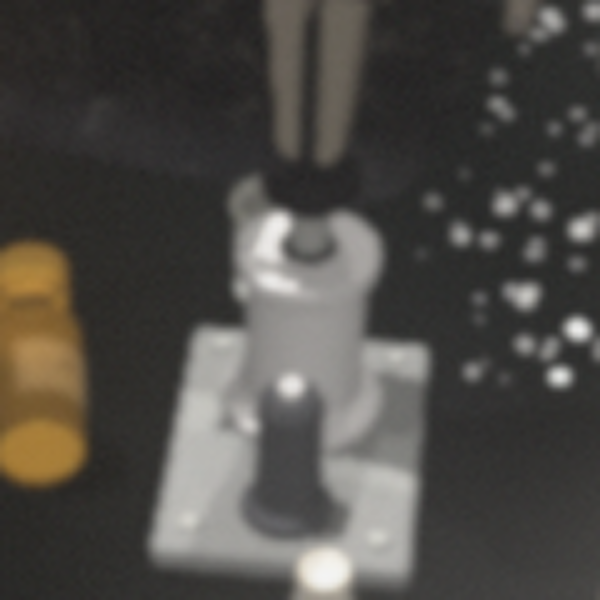

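The hard stop is at z≈132.4 (16 N), and the pin tip at (291,385) has risen slightly. The pump hasn't moved. Extra strokes do no harm, so I'll do 8 more, then back away and check.

```bash
python3 - <<'E'
from h import *
for k in range(8):
    robot.servo_line(B+[130],50); robot.hold(.1); o=robot.observe(); print(k,o["tcp_pos"].round(1),o["contact_force"].round(1))
    robot.servo_line(B+[156],60); robot.hold(.1)
robot.servo_line(B+[260],150)
robot.hold(.3)
crop("s3"); i=viewer.camera_info("side")
for n in ["pump","plunger_top","pin_tip"]:
    for d in viewer.pinpoint(n,"side")[:2]: print(n,round(d["confidence"],2),toworld(d["at"],i).round())
o=robot.observe(); print(o["t"],o["contact_force"].round(1))
E
```

```text
0 [509.1 289.4 132.3] [-5.3 -2.8 17.9]
1 [508.9 289.3 132.3] [-4.7 -2.6 19.1]
2 [508.9 289.3 132.3] [-5.1 -3.8 19.1]
3 [508.9 289.3 132.3] [-4.7 -3.4 19.1]
4 [508.9 289.3 132.3] [-5.2 -3.4 19.5]
5 [508.9 289.3 132.3] [-4.9 -3.3 18.4]
6 [508.9 289.3 132.3] [-3.6 -3.3 18.9]
7 [508.9 289.3 132.3] [-5.4 -3.2 18.6]
pump 0.73 [469. 543.   1.]
plunger_top 0.83 [446. 546. 110.]
plunger_top 0.52 [510. 293. 149.]
pin_tip 0.62 [494. 357. 110.]
20.15 [ 0.   0.4 -0.4]
```

View pics/s3.png

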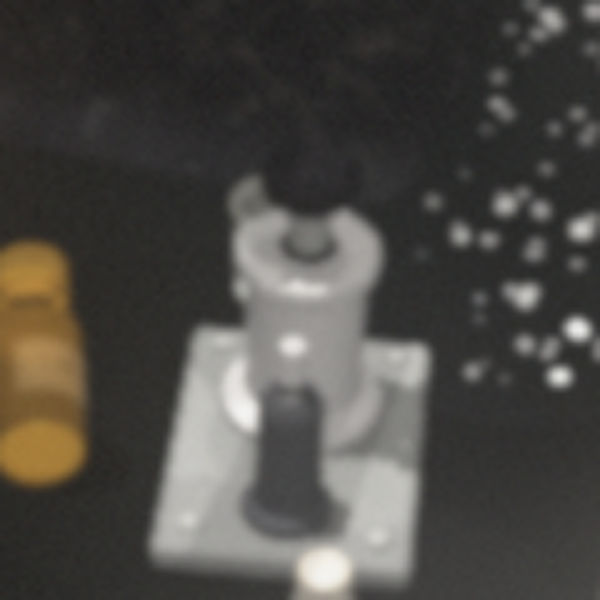

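The pin now stands at (291,345) in the crop and the network puts its tip at z=110. The button is up and the pump hasn't moved. I'll check the pin height by projection before handing in.

```bash
python3 - <<'E'
from h import *
i=viewer.camera_info("side"); u,v=proj([500,320,100],i).astype(int)
f=lambda X:((proj(X,i)-[u-60,v-60])*5).round(0)
for z in (84,86,90,104,107,110): print(z,f([494,361,z]))
w=viewer.camera_info("wrist"); im=viewer.read_camera("wrist"); save(cv2.resize(im[60:240,150:350],None,fx=3,fy=3,interpolation=cv2.INTER_CUBIC),"w2")
for d in viewer.pinpoint("pin_tip","wrist"): print(d["confidence"],toworld(d["at"],w).round())
E
```

```text
84 [286. 393.]
86 [286. 389.]
90 [286. 382.]
104 [288. 356.]
107 [288. 350.]
110 [288. 344.]
0.55 [495. 363. 109.]
```

View pics/w2.png

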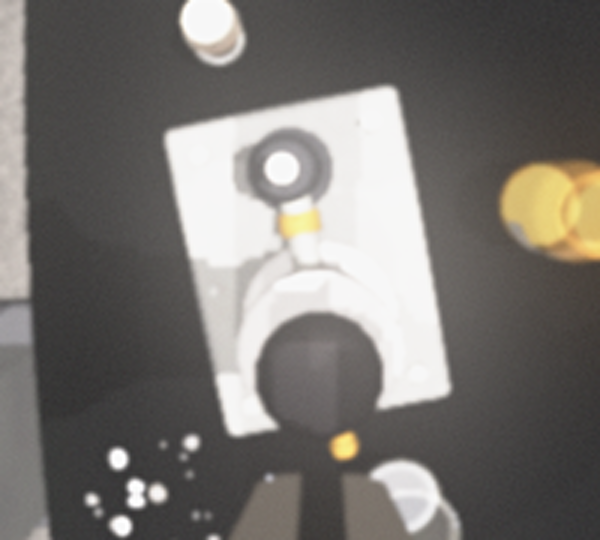

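Every check puts the tip at 109–110 mm: the projected row for 110 is 344 and I measured about 345. The wrist view shows the fingers clear and the pump flat, so I'm handing in.

```bash
python3 -c "
from h import *
robot.job_done(); print(robot.observe()['t'])"
```

```text
the job is handed in; nothing more can be done
the job is handed in; nothing more can be done
```

I charged the pump and handed the job in; no verdict was reported. I gave the larger pump's palm button 9 full strokes with the shut fingertips. Each went to the hard stop (fingertips at about 132 mm, about 15–20 N) and sprang fully back, and then I lifted the hand clear to 260 mm.

**Final checks:**
- **Pin:** the side and wrist cameras put its tip at 110 and 109 mm, and its projected height in the side picture also fits about 110 mm, so it is fully out. I could not make out the dark ring itself at this picture resolution.
- **Button and pump:** the button is back up (top at about 149 mm). The pump stands flat and looks unmoved in the before and after side pictures. In the last side view the network reported only the smaller look-alike as the pump, so there is no final number for its position.
- **Bystanders:** the jar, beaker and vial look undisturbed in the pictures, but I did not re-measure them.
- **Hand and time:** the contact force was about zero after backing away. About 20 s of the 54 s had gone by then.

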